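Cycle three steam valves and unclamp the one that binds

ROBOT

A 6-joint arm with a two-finger parallel gripper is mounted at the origin on the work surface. World frame = base frame: x ahead of the robot, y to its left, z up, the work surface at z = 0. Lengths are in m, angles in rad, forces in N, time in s.
With the tool pointing down it reaches from about 0.225 to 0.725 m from the base axis. Payload 3.1 kg.
Tool frame: the origin (TCP) lies at the very end of the fingers, on their centre line; the grasp point (between the pads) lies 19 mm behind it; z points along the fingers, y is the line along which they close (so a half turn about z gives the same grasp; the last joint's range is limited). The gripper opens to 85 mm and grips with 20 to 120 N. Pads are 22 mm wide; open, the fingers measure 114 mm over their backs; the gripper's body (76 mm by 85 mm) begins 54 mm behind the grasp point. The pads swing forward as they close: fully open they stand 13 mm farther back than shut.
Start: joints at [-0.128, 0.048, 0.099, 1.622, 0, 1.443], TCP at [0.525, -0, 0.231] pointing down, gripper open.
Joint ranges: [-2.91, 2.91], [-0.99, 1.94], [-1.21, 1.42], [-2.12, 2.29], [-1.49, 1.47], [-3.14, 3.14]. Speed limits (rad/s): [2.79, 2.79, 3.14, 3.14, 3.14, 3.14].

INTERFACE

Orientations are given as a 3x3 rotation matrix whose columns are the frame's x, y, z axes.
In Python, from plant import * gives the robot as it stands. Calls block until the motion is done:
- reach(position, orientation): joint-space move of the TCP to a pose.
- move_l(position, orientation=None, feed=0.15): straight line of the TCP; orientation=None keeps the orientation; feed is the mean speed in m/s.
- move_j(angles): joint-space move.
- gripper_to(opening, effort=None): finger opening in m; effort is the grip in N (None keeps the last); returns when the fingers have stopped.
- wait(seconds).
- solve_ik(position, orientation): joint angles nearest the present ones, or None.
- state(): the state.
- capture(name): name is "scene" or "side" or "wrist"; returns the picture (420x560x3 uint8, red, green, blue); there is no depth.
- camera_info(name): a dict with "vertical_fov" (degrees; the focal length in pixels is half the picture's height over the tangent of half this angle, whatever the lens; pixels are square), "cx", "cy" (the principal point, pixels), "k1" (the pictures are not rectified: a ray, as slopes to the right and down, at radius r is drawn at 1 + k1 r^2 times it, then the intrinsics apply), "cam_to_world" (4x4, takes a point from camera to world coordinates). Camera axes: x right, y down, z forward; pixel columns grow to the right and rows downward; lengths in m; the calibration is good to about 2 mm. A picture is of the moment at which its call begins: read the wrist's pose just before it. camera_info takes no time and is no camera call; for the wrist camera it gives the pose at the moment of the call.
A pose or a line that the arm cannot do raises Unreachable and nothing moves.
- close_job(): hands the job in; it is judged then, once.
The state is a dict: "t": time; "q": joint angles; "dq": joint speeds; "joint_efforts": joint torques, N m; "tool_pos": TCP position; "tool_rot": TCP orientation; "ft_force": force on the tool from outside, world axes, zero at the start; "moment": the same for the moment, N m; "gripper_width": finger opening in m; "gripper_force": force on a finger pad.
Only numpy, scipy, OpenCV 4.12 (cv2) and the standard library are available. Lean on these libraries where they do the work, as an engineer would, in place of code of your own. Each camera call takes 0.05 s, during which the arm holds its last target. There are 200 camera calls.

TASK

Three steam valves stand clamped on the espresso service bench and one of them binds inside. First swing every lever from closed towards open as far as it will go and leave it there; then, at the valve that stopped short, swing the lever back to closed, slide its yellow safety tab aside and tip its red-knobbed clamp handle fully over towards the valve so that it can be pulled for rebuild. Leave the two sound valves fully open with their tabs home and their handles clamped, and do not disturb the bottle, tamper or jug.

Things in the scene. Friction and masses are not known exactly. Their poses are not given: they have to be found in the camera images.
- valve_left: Steam valve stand, the one on the robot's left (largest y); all three alike, fixed. Dark base plate 12 mm thick, x -54..90, y -62..102 mm; brass valve, steel bonnet 52 mm across, top at z 66 mm. Origin on the bench on the upright axis of valve and lever. z up; -x = front, roughly towards the robot, where the lever swings; clamp handle and tab are on the +x side.
- lever_left (a joint): Lever angle (rad). 0 = closed stop, lever along (-x, -y) of its stand (45 deg between); grows clockwise seen from above, across -x to (-x, +y). A sound valve reaches its open stop at 1.5, a binding one stops dead between 0.65 and 1.1; nothing shows outside which. Starts at 0 to 0.3, stays where left, needs about 2 N at the grip.
- lever_left_grip (a point): On the lever's centre line, 85 mm from the valve axis, z 79 mm. The lever is a level bar at z 79 mm reaching 122 mm from the axis: outer 55 mm a round black grip 18 mm thick, inner part steel 12 mm wide, 10 mm high.
- tab_left (a joint): Travel of the yellow safety tab (m): 0 = home, clamp handle locked; slides along +y of its stand to a stop at 0.038; handle free from 0.026. About 2 N, stays where left. A bolt 10 x 74 x 10 mm (top at z 71 mm) along y just in front (-x) of the handle, with an upright pad at its +y end.
- tab_left_pad (a point): In the yellow tab's upright pad: a plate 8 mm thick (y of the stand), 34 mm wide (x), from z 61 to 111 mm; this point is its centre in x and y, at z 90 mm; at (51.5, 58) mm in the stand's x, y when home.
- latch_left (a joint): Clamp handle angle (rad): 0 = clamped, leaning outwards (+x) 55 deg above level; grows as it is tipped up and over towards the valve (-x), to a stop at 1.15. Locked by the tab (then moves under 0.2). Pivot along y of the stand at x 50, z 40 mm; flat bar 16 mm wide (y), 10 mm thick. About 1.5 N at the knob, stays where left.
- latch_left_knob (a point): Centre of the red ball (24 mm) at the end of the clamp handle, 82 mm from its pivot: at (97, 0, 107) mm in the stand's frame when clamped.
- valve_middle: Steam valve stand, the one in the middle; all three alike, fixed. Dark base plate 12 mm thick, x -54..90, y -62..102 mm; brass valve, steel bonnet 52 mm across, top at z 66 mm. Origin on the bench on the upright axis of valve and lever. z up; -x = front, roughly towards the robot, where the lever swings; clamp handle and tab are on the +x side.
- lever_middle (a joint): Lever angle (rad). 0 = closed stop, lever along (-x, -y) of its stand (45 deg between); grows clockwise seen from above, across -x to (-x, +y). A sound valve reaches its open stop at 1.5, a binding one stops dead between 0.65 and 1.1; nothing shows outside which. Starts at 0 to 0.3, stays where left, needs about 2 N at the grip.
- lever_middle_grip (a point): On the lever's centre line, 85 mm from the valve axis, z 79 mm. The lever is a level bar at z 79 mm reaching 122 mm from the axis: outer 55 mm a round black grip 18 mm thick, inner part steel 12 mm wide, 10 mm high.
- tab_middle (a joint): Travel of the yellow safety tab (m): 0 = home, clamp handle locked; slides along +y of its stand to a stop at 0.038; handle free from 0.026. About 2 N, stays where left. A bolt 10 x 74 x 10 mm (top at z 71 mm) along y just in front (-x) of the handle, with an upright pad at its +y end.
- tab_middle_pad (a point): In the yellow tab's upright pad: a plate 8 mm thick (y of the stand), 34 mm wide (x), from z 61 to 111 mm; this point is its centre in x and y, at z 90 mm; at (51.5, 58) mm in the stand's x, y when home.
- latch_middle (a joint): Clamp handle angle (rad): 0 = clamped, leaning outwards (+x) 55 deg above level; grows as it is tipped up and over towards the valve (-x), to a stop at 1.15. Locked by the tab (then moves under 0.2). Pivot along y of the stand at x 50, z 40 mm; flat bar 16 mm wide (y), 10 mm thick. About 1.5 N at the knob, stays where left.
- latch_middle_knob (a point): Centre of the red ball (24 mm) at the end of the clamp handle, 82 mm from its pivot: at (97, 0, 107) mm in the stand's frame when clamped.
- valve_right: Steam valve stand, the one on the robot's right (smallest y); all three alike, fixed. Dark base plate 12 mm thick, x -54..90, y -62..102 mm; brass valve, steel bonnet 52 mm across, top at z 66 mm. Origin on the bench on the upright axis of valve and lever. z up; -x = front, roughly towards the robot, where the lever swings; clamp handle and tab are on the +x side.
- lever_right (a joint): Lever angle (rad). 0 = closed stop, lever along (-x, -y) of its stand (45 deg between); grows clockwise seen from above, across -x to (-x, +y). A sound valve reaches its open stop at 1.5, a binding one stops dead between 0.65 and 1.1; nothing shows outside which. Starts at 0 to 0.3, stays where left, needs about 2 N at the grip.
- lever_right_grip (a point): On the lever's centre line, 85 mm from the valve axis, z 79 mm. The lever is a level bar at z 79 mm reaching 122 mm from the axis: outer 55 mm a round black grip 18 mm thick, inner part steel 12 mm wide, 10 mm high.
- tab_right (a joint): Travel of the yellow safety tab (m): 0 = home, clamp handle locked; slides along +y of its stand to a stop at 0.038; handle free from 0.026. About 2 N, stays where left. A bolt 10 x 74 x 10 mm (top at z 71 mm) along y just in front (-x) of the handle, with an upright pad at its +y end.
- tab_right_pad (a point): In the yellow tab's upright pad: a plate 8 mm thick (y of the stand), 34 mm wide (x), from z 61 to 111 mm; this point is its centre in x and y, at z 90 mm; at (51.5, 58) mm in the stand's x, y when home.
- latch_right (a joint): Clamp handle angle (rad): 0 = clamped, leaning outwards (+x) 55 deg above level; grows as it is tipped up and over towards the valve (-x), to a stop at 1.15. Locked by the tab (then moves under 0.2). Pivot along y of the stand at x 50, z 40 mm; flat bar 16 mm wide (y), 10 mm thick. About 1.5 N at the knob, stays where left.
- latch_right_knob (a point): Centre of the red ball (24 mm) at the end of the clamp handle, 82 mm from its pivot: at (97, 0, 107) mm in the stand's frame when clamped.
- bottle: White bottle of descaler with a blue cap, 56 mm across, 190 mm tall, standing loose beyond the middle stand; origin at the centre of its underside. A bystander.
- tamper: Wooden coffee tamper, 58 mm across, 90 mm tall, standing loose beyond the middle stand; origin at the centre of its underside. A bystander.
- jug: Steel milk jug with a handle, 72 mm across, 95 mm tall, standing loose beside the right stand; origin at the centre of its underside. A bystander.

How it is judged:
On the way:
1. all three levers have been swung open as far as they go: two at the open stop (above 1.4 rad), the binding one stopped short (0.5 to 1.2 rad), all tabs home and handles still clamped (((value of joint lever_left between 0.5 and 1.2 rad and value of joint each of tab_left, tab_middle, tab_right below 0.01 m and value of joint each of latch_left, latch_middle, latch_right below 0.25 rad and value of joint each of lever_middle, lever_right above 1.4 rad) or (value of joint lever_middle between 0.5 and 1.2 rad and value of joint each of tab_middle, tab_left, tab_right below 0.01 m and value of joint each of latch_middle, latch_left, latch_right below 0.25 rad and value of joint each of lever_left, lever_right above 1.4 rad) or (value of joint lever_right between 0.5 and 1.2 rad and value of joint each of tab_right, tab_left, tab_middle below 0.01 m and value of joint each of latch_right, latch_left, latch_middle below 0.25 rad and value of joint each of lever_left, lever_middle above 1.4 rad))), for 0.2 s.
At the end, for the whole second after the job is handed in: At the valve that binds: lever closed (under 0.12 rad), tab slid aside (over 25 mm), clamp handle tipped over (over 0.9 rad) and at rest. At the other two: lever open (over 1.35 rad), tab home (under 10 mm), handle clamped (under 0.25 rad) (((value of joint lever_left below 0.12 rad and value of joint tab_left above 0.025 m and value of joint latch_left above 0.9 rad and velocity of joint latch_left between -0.1 and 0.1 rad/s and value of joint each of lever_middle, lever_right above 1.35 rad and value of joint each of tab_middle, tab_right below 0.01 m and value of joint each of latch_middle, latch_right below 0.25 rad) or (value of joint lever_middle below 0.12 rad and value of joint tab_middle above 0.025 m and value of joint latch_middle above 0.9 rad and velocity of joint latch_middle between -0.1 and 0.1 rad/s and value of joint each of lever_left, lever_right above 1.35 rad and value of joint each of tab_left, tab_right below 0.01 m and value of joint each of latch_left, latch_right below 0.25 rad) or (value of joint lever_right below 0.12 rad and value of joint tab_right above 0.025 m and value of joint latch_right above 0.9 rad and velocity of joint latch_right between -0.1 and 0.1 rad/s and value of joint each of lever_left, lever_middle above 1.35 rad and value of joint each of tab_left, tab_middle below 0.01 m and value of joint each of latch_left, latch_middle below 0.25 rad))); the robot touches nothing.
It fails at once if the bottle is shifted by more than 20 mm or tipped (distance of bottle from where it was at the start of the episode above 0.02 m or angle between bottle's own z axis and vertical above 0.35 rad).
It fails at once if the tamper is shifted by more than 20 mm or tipped (distance of tamper from where it was at the start of the episode above 0.02 m or angle between tamper's own z axis and vertical above 0.35 rad).
It fails at once if the jug is shifted by more than 20 mm or tipped (distance of jug from where it was at the start of the episode above 0.02 m or angle between jug's own z axis and vertical above 0.35 rad).
It fails at once if a sound valve (lever fully open) is unclamped ((value of joint lever_left above 1.3 rad and value of joint latch_left above 0.3 rad) or (value of joint lever_middle above 1.3 rad and value of joint latch_middle above 0.3 rad) or (value of joint lever_right above 1.3 rad and value of joint latch_right above 0.3 rad)).
It also fails if it takes over 72 s, if anything falls off the work surface, if the arm or the gripper's body presses on something with over 40 N, if the wrist force passes 120 N, or if a joint passes its speed limit or range.

## Working session

There is one attempt and no reset: what is moved stays moved. The work goes in short steps, each a Python script; the robot and the scene stay as the last script left them, time stands still between calls to the robot, and variables do not carry over. Pictures are saved under pics/ and viewed, at most 10 in all, crops included, and the job is handed in when it is done.

```bash
ls; mkdir -p pics
python3 - <<'E'
from plant import *
import cv2
for n in ("scene","side","wrist"):
    i=camera_info(n); print(n,i)
    cv2.imwrite(f"pics/{n}0.png",capture(n)[:,:,::-1])
print(state())
E
```

```text
pics
scene {'vertical_fov': 50.391320496613204, 'cx': 269.40936050326735, 'cy': 201.43639992869385, 'k1': -0.14455486782887497, 'cam_to_world': array([[ 0.7878232 ,  0.3771025 , -0.48695822,  1.08043065],
       [ 0.6157688 , -0.49867148,  0.61004552, -0.68133861],
       [-0.01278249, -0.78046169, -0.62507292,  0.77919673],
       [ 0.        ,  0.        ,  0.        ,  1.        ]])}
side {'vertical_fov': 57.79640752768827, 'cx': 274.40508197878916, 'cy': 208.67705875643443, 'k1': -0.008284038410862376, 'cam_to_world': array([[ 0.78089124, -0.36002723,  0.51047944,  0.01807979],
       [-0.62461733, -0.43972592,  0.6453637 , -0.7043832 ],
       [-0.00787746, -0.82281317, -0.56825737,  0.69542287],
       [ 0.        ,  0.        ,  0.        ,  1.        ]])}
wrist {'vertical_fov': 62.90703396908264, 'cx': 273.41850953712117, 'cy': 205.09055008529845, 'k1': 0.004695184236873933, 'cam_to_world': array([[ 9.99997632e-01,  1.45758162e-03, -1.61569628e-03,
         5.24011427e-01],
       [ 8.50052982e-04, -9.45176328e-01, -3.26559316e-01,
         8.34751587e-02],
       [-2.0031047
[... 284 characters left out ...]
0]), 'dq': array([ 9.74299523e-04, -1.45869019e-03,  4.35132502e-03, -1.69022953e-03,
        4.71469990e-05,  1.63450068e-03]), 'joint_efforts': array([ 1.92174317e-03, -3.39259207e+01,  3.20423770e+01,  1.53483648e-02,
       -7.92531455e-05, -2.20000692e-05]), 'tool_pos': array([5.24516833e-01, 6.72351518e-05, 2.30391756e-01]), 'tool_rot': array([[-1.94633384e-05,  9.99998362e-01, -1.80968220e-03],
       [ 9.99999958e-01,  1.99869395e-05,  2.89315535e-04],
       [ 2.89351232e-04, -1.80967649e-03, -9.99998321e-01]]), 'ft_force': array([0.82508911, 0.42903888, 0.65458982]), 'moment': array([ 0.01630484, -0.03002232, -0.03597318]), 'gripper_force': 0.0, 'gripper_width': 0.0855902212116117}
```

View pics/scene0.png

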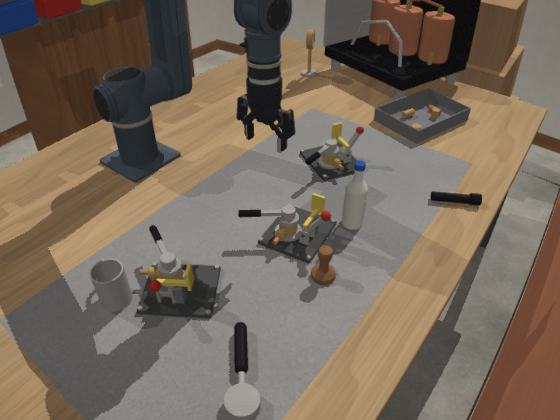

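View pics/side0.png

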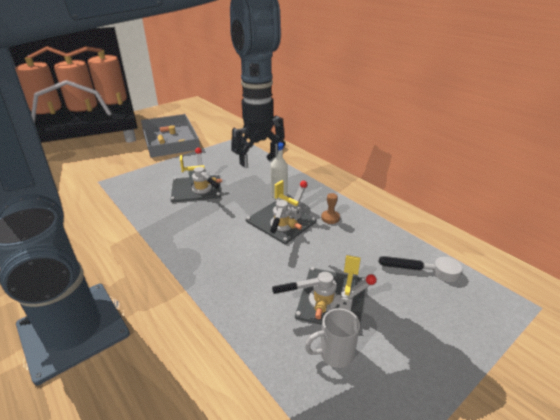

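Scene view: stands with red knobs at about (154,285) right, (326,215) middle and (360,130) left, yellow pads beside them, and black grips at (155,233), (250,213), (312,157). In the side view the same knobs are at (371,280), (304,184), (198,150). The bottle is close behind the middle stand. Next I'll triangulate.

```bash
cat > h.py <<'E'
import numpy as np, cv2
from plant import *
def ray(n,uv,info=None):
    i=info or camera_info(n); f=210/np.tan(np.radians(i["vertical_fov"])/2)
    d=np.array([(uv[0]-i["cx"])/f,(uv[1]-i["cy"])/f]); s=d.copy()
    for _ in range(20): s=d/(1+i["k1"]*(s@s))
    T=i["cam_to_world"]; v=T[:3,:3]@np.array([s[0],s[1],1]); return T[:3,3],v/np.linalg.norm(v)
def plane(n,uv,z,info=None):
    o,v=ray(n,uv,info); return o+v*(z-o[2])/v[2]
def tri(a,b):
    (o1,v1),(o2,v2)=a,b
    k=np.linalg.lstsq(np.c_[v1,-v2],o2-o1,rcond=None)[0]
    p,q=o1+k[0]*v1,o2+k[1]*v2; return (p+q)/2,np.linalg.norm(p-q)
def blobs(im,kind,amin=15):
    h=cv2.cvtColor(im,cv2.COLOR_RGB2HSV).astype(int); H,S,V=h[...,0],h[...,1],h[...,2]
    m={'red':((H<5)|(H>174))&(S>170)&(V>70),'yellow':(H>21)&(H<32)&(S>150)&(V>70),
       'blue':(H>100)&(H<125)&(S>150)&(V>60),'black':(V<35)}[kind].astype(np.uint8)
    n,l,st,c=cv2.connectedComponentsWithStats(m)
    return [(c[k],st[k],l==k) for k in range(1,n) if st[k][4]>=amin]
E
python3 - <<'E'
from h import *
for n in ("scene","side"):
    im=cv2.imread(f"pics/{n}0.png")[:,:,::-1].copy()
    for k in ('red','yellow','black'):
        for c,s,_ in blobs(im,k):
            if c[1]>105 and s[4]<900: print(n,k,c.round(1),s, 'z107' if k=='red' else 'z79',plane(n,c,.107 if k=='red' else .085 if k=='yellow' else .079).round(4))
E
```

```text
scene red [359.5 129.5] [357 127   6   6  32] z107 [0.5598 0.4152 0.107 ]
scene red [325.3 215.5] [321 211   9  10  65] z107 [0.6923 0.0117 0.107 ]
scene red [154.3 285.4] [149 280  12  12 100] z107 [ 0.5386 -0.3731  0.107 ]
scene yellow [337.5 132.8] [332 124  17  24 134] z79 [0.4984 0.391  0.085 ]
scene yellow [315.9 206.6] [303 195  21  33 232] z79 [0.643  0.0488 0.085 ]
scene yellow [181.4 279.6] [159 264  34  27 293] z79 [ 0.5536 -0.317   0.085 ]
scene black [312.  158.2] [306 153  14  12  82] z79 [0.5104 0.2313 0.079 ]
scene black [456.4 198.3] [431 192  51  13 380] z79 [0.9119 0.3032 0.079 ]
scene black [249.  212.6] [239 210  22   7 128] z79 [ 0.5221 -0.0622  0.079 ]
scene black [154.8 232.6] [150 226  11  15  93] z79 [ 0.3928 -0.252   0.079 ]
scene black [240.2 348.7] [235 323  13  49 415] z79 [ 0.7542 -0.3639  0.079 ]
side red [303.1 183.8] [301 182   5   5  19] z107 [0.6954 0.0121 0.107 ]
side red [370.5 279.2] [367 275   8   9  56] z107 [ 0.5399 -0.374   0.107 ]
side yellow [282.  192.9] [276 182  21  23 123] z79 [0.6363 0.0397 0.085 ]
side yellow [350.8 269.2] [345 256  14  38 256] z79 [ 0.5495 -0.3125  0.085 ]
side black [122.5 107.5] [109  92  23  26 175] z79 [0.5419 1.0998 0.079 ]
```

View pics/wrist0.png

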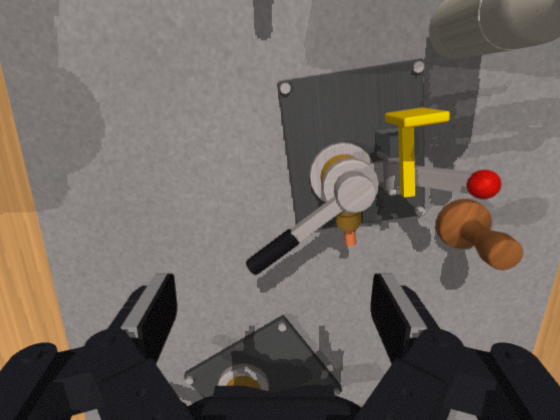

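The wrist view shows the middle stand clearly: knob (484,184), pad top (417,117), hub (355,190), grip (273,252). The tamper is right beside the knob at (465,222) and the bottle is at the upper right. I'll take the same view over the left and right stands.

```bash
cat >> h.py <<'E'
def proj(i,P):
    T=i["cam_to_world"]; p=T[:3,:3].T@(np.asarray(P)-T[:3,3]); s=p[:2]/p[2]
    s=s*(1+i["k1"]*(s@s)); f=210/np.tan(np.radians(i["vertical_fov"])/2); return s*f+[i["cx"],i["cy"]]
def stand(im,i,near):
    im=np.ascontiguousarray(im)
    g=lambda c,z: plane(0,c,z,i)
    K=min((g(c,.107) for c,s,_ in blobs(im,'red')),key=lambda p:np.linalg.norm(p[:2]-near))
    bs=[(c,m) for c,s,m in blobs(im,'yellow',60) if np.linalg.norm(g(c,.09)[:2]-K[:2])<.11]
    ys,xs=np.nonzero(np.any([m for _,m in bs],0)); Y=np.array([g((x,y),.111)[:2] for x,y in zip(xs,ys)])
    P=Y.mean(0); a0=np.arctan2(58-8,51.5-97)
    for _ in range(8):
        d=P-K[:2]; psi=np.arctan2(d[1],d[0])-np.arctan2(58,51.5-97)
        if _==0: psi=np.arctan2(d[1],d[0])-a0
        R=np.array([[np.cos(psi),-np.sin(psi)],[np.sin(psi),np.cos(psi)]])
        l=(Y-K[:2])@R+[.097,0]; sel=(l[:,1]>l[:,1].max()-.009)
        P=np.array(cv2.minAreaRect(Y[sel].astype(np.float32))[0])
    O=K[:2]-R@[.097,0]; ext=np.ptp(l[sel],axis=0)
    h=cv2.cvtColor(im,cv2.COLOR_RGB2HSV)[...,2]; ys,xs=np.nonzero(h<30)
    B=np.array([g((x,y),.079)[:2] for x,y in zip(xs,ys)]); B=(B-O)@R; r=np.hypot(*B.T); ph=np.degrees(np.arctan2(B[:,1],B[:,0]))%360
    k=(r>.068)&(r<.122)&(ph>125)&(ph<235); phm=np.median(ph[k])
    return dict(O=O,psi=psi,dKP=np.linalg.norm(P-K[:2]),padext=ext,n=k.sum(),spread=np.std(ph[k]),rg=r[k].mean(),lev=np.radians(225-phm),K=K[:2],P=P)
def draw(im,i,s):
    im=im[:,:,::-1].copy(); R=np.array([[np.cos(s['psi']),-np.sin(s['psi'])],[np.sin(s['psi']),np.cos(s['psi'])]])
    w=lambda x,y,z: tuple(int(round(v)) for v in proj(i,[*(s['O']+R@[x,y]),z]))
    c=[(-.054,-.062),(.09,-.062),(.09,.102),(-.054,.102)]
    cv2.polylines(im,[np.array([w(*p,.012) for p in c])],True,(0,255,0),1)
    a=np.radians(225)-s['lev']; cv2.line(im,w(0,0,.084),w(.122*np.cos(a),.122*np.sin(a),.084),(255,0,255),1)
    for p in [(.097,0,.107),(.0515,.058,.111),(0,0,.066)]: cv2.circle(im,w(*p),3,(255,0,0),-1)
    return im
E
python3 - <<'E'
from h import *
import json
near={'middle':(.692,.0117),'left':(.56,.415),'right':(.5386,-.3731)}
R0=np.array([[0,1,0],[1,0,0],[0,0,-1.]])
out={};pics=[]
for n,p in (('middle',None),('left',(.50,.22,.25)),('right',(.46,-.36,.25))):
    if p: reach(np.array(p),R0); wait(.15)
    i=camera_info('wrist'); im=capture('wrist'); cv2.imwrite(f'pics/w_{n}.png',im[:,:,::-1])
    try:
        s=stand(im,i,np.array(near[n])); print(n,{k:np.round(v,4).tolist() for k,v in s.items()}); out[n]={k:np.asarray(v).tolist() for k,v in s.items()}
        pics.append(cv2.resize(draw(im,i,s),(400,300)))
    except Exception as e: print(n,repr(e)); pics.append(cv2.resize(im[:,:,::-1],(400,300)))
pics.append(np.zeros((300,400,3),np.uint8))
cv2.imwrite('pics/m.png',np.vstack([np.hstack(pics[:2]),np.hstack(pics[2:])]))
json.dump(out,open('st.json','w')); print(state()['t'],state()['ft_force'])
E
```

```text
middle {'O': [0.597, -0.0086], 'psi': 0.1887, 'dKP': 0.0833, 'padext': [0.0462, 0.009], 'n': 628, 'spread': 3.4263, 'rg': 0.0934, 'lev': 0.3033, 'K': [0.6922, 0.0096], 'P': [0.6295, 0.0643]}
left ValueError('min() iterable argument is empty')
right {'O': [0.4792, -0.2982], 'psi': -0.911, 'dKP': 0.0763, 'padext': [0.0408, 0.009], 'n': 896, 'spread': 3.2557, 'rg': 0.0933, 'lev': 0.3124, 'K': [0.5387, -0.3748], 'P': [0.5573, -0.3008]}
3.5833 [ 0.35541923 -0.24489347  0.35414734]
```

View pics/m.png

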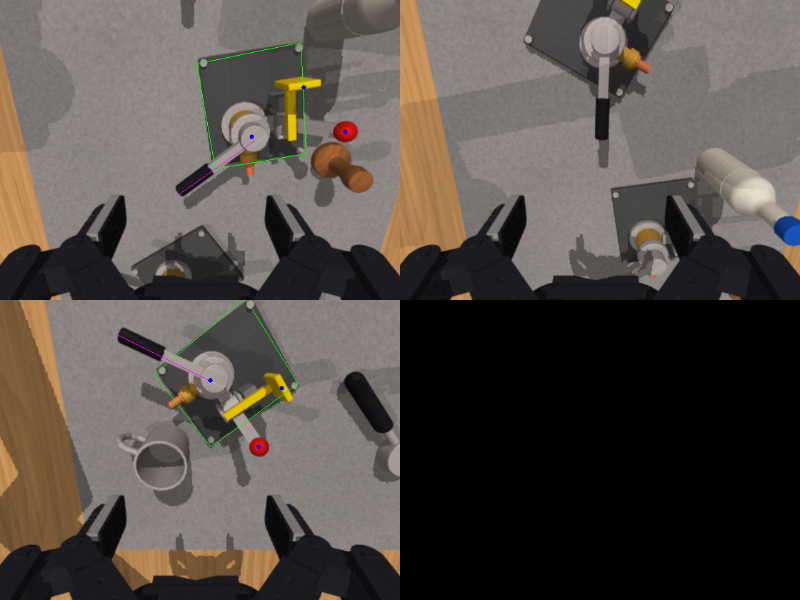

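The overlays fit the middle and right stands within a few mm and their levers (both ≈0.3). The left stand is only half in view. I'll swing the right and middle levers now, then re-view the left.

```bash
cat >> h.py <<'E'
import json
def load(n): return json.load(open('st.json'))[n]
def pose(s,th,z,r=.095,sg=1):
    a=s['psi']+np.radians(225)-th; u=np.array([np.cos(a),np.sin(a),0]); x=sg*u; zz=np.array([0,0,-1.])
    return np.array([*s['O'],0])+u*r+[0,0,z], np.c_[x,np.cross(zz,x),zz]
def ok(s,ths,sg):
    return all(solve_ik(*pose(s,t,.055,sg=sg)) is not None for t in ths)
def swing(s,th0,th1,sg,lim=9,z=.055,step=.06):
    """straddle lever at th0, push until stop or th1; returns tool angle at stop"""
    p,R=pose(s,th0,.17,sg=sg); reach(p,R); p,R=pose(s,th0,z,sg=sg); move_l(p,R,.2)
    f0=state()['ft_force']; d=np.sign(th1-th0); th=th0; F=0; hist=[]
    while d*(th1-th)>1e-6:
        th=th+d*min(step,abs(th1-th)); p,R=pose(s,th,z,sg=sg); move_l(p,R,.1)
        t=R[:,1]; F=abs((state()['ft_force']-f0)@t); hist.append(F)
        if F>lim: break
    st=state(); v=st['tool_pos'][:2]-s['O']; real=s['psi']+np.radians(225)-np.arctan2(v[1],v[0]); real=(real+np.pi)%(2*np.pi)-np.pi
    print('cmd',round(th,3),'real',round(real,3),'F',np.round(hist,1)[-12:],'t',st['t'])
    return th
def leave(s,th,sg,back):
    p,R=pose(s,th+back,.055,sg=sg); move_l(p,R,.1); p,R=pose(s,th+back,.17,sg=sg); move_l(p,R,.25)
E
python3 - <<'E'
from h import *
gripper_to(.045)
for n in ('right','middle'):
    s=load(n); 
    if n=='middle': s['psi']=.17; s['lev']=.285
    T=np.arange(-.2,1.75,.15); g=[sg for sg in (1,-1) if ok(s,T,sg)]; print(n,g)
    if not g: continue
    def q6(sg): return max(abs(solve_ik(*pose(s,t,.055,sg=sg))-state()['q']).max() for t in T)
    sg=min(g,key=q6)
    th=swing(s,s['lev'],1.75,sg); leave(s,th,sg,-.1)
    i=camera_info('wrist'); im=capture('wrist'); cv2.imwrite(f'pics/after_{n}.png',im[:,:,::-1])
print(state()['t'])
E
```

```text
right [1, -1]
cmd 1.212 real 1.169 F [0.8 1.2 1.  0.2 1.9 0.2 0.6 0.8 0.  1.2 6.6 9.3] t 9.5417
middle [1, -1]
cmd 1.725 real 1.681 F [ 1.9  0.6  0.2  0.5  0.7  0.3  0.   1.5  0.1  0.1  0.8 10.2] t 18.5917
19.5
```

The right lever stopped at about 1.03 rad, so that valve binds. The middle lever reached its stop. Next is the left.

Run:
```python
from h import *
R0=np.array([[0,1,0],[1,0,0],[0,0,-1.]])
reach(np.array([.49,.31,.25]),R0); wait(.1)
i=camera_info('wrist'); im=capture('wrist'); cv2.imwrite('pics/w_left.png',im[:,:,::-1])
s=stand(im,i,np.array([.56,.415])); print({k:np.round(v,4).tolist() for k,v in s.items()})
d=json.load(open('st.json')); d['left']={k:np.asarray(v).tolist() for k,v in s.items()}; json.dump(d,open('st.json','w'))
a=cv2.resize(draw(im,i,s),(400,300)); b=[cv2.resize(cv2.imread(f'pics/after_{n}.png'),(400,300)) for n in ('right','middle')]
cv2.imwrite('pics/m2.png',np.vstack([np.hstack([a,0*a]),np.hstack(b)])); print(state()['t'])
```

```text
{'O': [0.512, 0.3264], 'psi': -5.2208, 'dKP': 0.0739, 'padext': [0.034, 0.0088], 'n': 741, 'spread': 5.4597, 'rg': 0.0978, 'lev': 0.3053, 'K': [0.5592, 0.4111], 'P': [0.4862, 0.3996]}
20.9
```

View pics/m2.png

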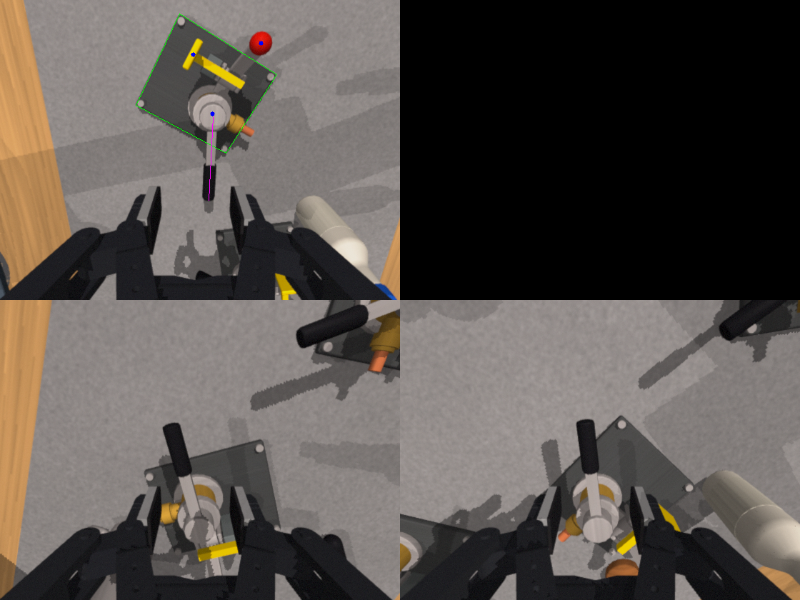

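Left overlay fits well (plate, knob, pad, lever ≈0.3). The middle lever is open and the right one stopped short. Next: swing the left lever, then close the right one.

Run:
```python
from h import *
def run(n,a,b,back):
    s=load(n); T=np.linspace(min(a,b),max(a,b),12)
    g=[sg for sg in (1,-1) if ok(s,T,sg)]
    sg=min(g,key=lambda sg:max(abs(solve_ik(*pose(s,t,.055,sg=sg))-state()['q']).max() for t in T))
    th=swing(s,a,b,sg); leave(s,th,sg,back); return th
th=run('left',.30,1.78,-.12)
if th>1.5:
    wait(.25); run('right',1.03,-.32,.12)
p=state(); wait(.05)
cv2.imwrite('pics/scene1.png',capture('scene')[:,:,::-1]); print(state()['t'])
```

```text
cmd 1.74 real 1.641 F [ 0.   0.2  0.4  0.5  0.9  1.6  0.1  0.5  0.   0.6  7.3 20.3] t 30.3667
cmd -0.11 real -0.031 F [ 1.2  0.3  0.1  0.9  0.1  0.3  1.3  0.9  1.5  0.6  5.6 18.1] t 38.8417
39.8167
```

Run:
```python
from h import *
R0=np.array([[0,1,0],[1,0,0],[0,0,-1.]])
reach(np.array([.49,-.38,.25]),R0); wait(.1)
i=camera_info('wrist'); im=capture('wrist'); cv2.imwrite('pics/w_right2.png',im[:,:,::-1])
s=stand(im,i,np.array([.5386,-.3731])); print({k:np.round(v,4).tolist() for k,v in s.items()})
d=json.load(open('st.json')); d['right2']={k:np.asarray(v).tolist() for k,v in s.items()}; json.dump(d,open('st.json','w'))
a=draw(im,i,s); b=cv2.imread('pics/scene1.png')[90:330,80:400]
cv2.imwrite('pics/m3.png',np.hstack([cv2.resize(a,(440,330)),cv2.resize(b,(360,270),interpolation=cv2.INTER_CUBIC)[:, :] if 0 else cv2.copyMakeBorder(cv2.resize(b,(360,270)),0,60,0,0,cv2.BORDER_CONSTANT)])); print(state()['t'])
```

```text
{'O': [0.4807, -0.2968], 'psi': -0.9313, 'dKP': 0.0747, 'padext': [0.0374, 0.009], 'n': 730, 'spread': 3.0076, 'rg': 0.0941, 'lev': 0.017, 'K': [0.5386, -0.3746], 'P': [0.5583, -0.3026]}
41.2667
```

View pics/m3.png

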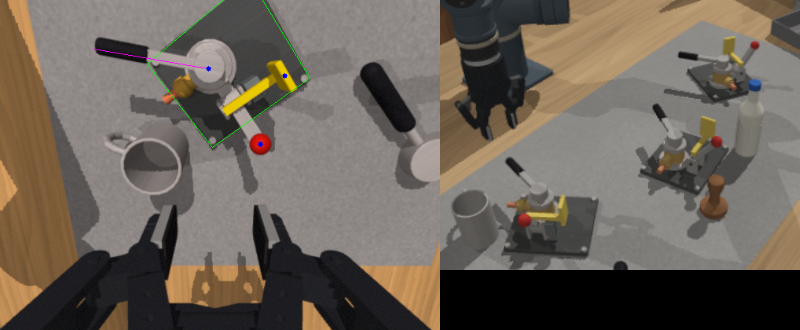

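Lever right measures 0.017 rad, so it is closed. The left and middle levers are open, the bystanders are undisturbed and the overlay fits. Next: push the tab, then tip the clamp handle.

Run:
```python
from h import *
s=load('right2'); c,n=np.cos(s['psi']),np.sin(s['psi']); S=np.array([[c,-n,0],[n,c,0],[0,0,1]])
W=lambda x,y,z: np.array([*s['O'],0])+S@np.array([x,y,z])
gripper_to(0)
def rot(sg): x=sg*S[:,1]; zz=np.array([0,0,-1.]); return np.c_[x,np.cross(zz,x),zz]
cands=[]
for sg in (1,-1):
    q=[solve_ik(W(*p),rot(sg)) for p in ((.0515,.034,.085),(.0515,.095,.085),(.134,0,.09),(.03,0,.1))]
    print(sg,[None if v is None else v.round(2).tolist() for v in q])
    if all(v is not None for v in q): cands.append((max(abs(v-state()['q']).max() for v in q),sg))
R=rot(min(cands)[1])
def push(pts,ax,lim=9,feed=.1):
    f0=state()['ft_force']; h=[]
    for k,p in enumerate(pts):
        move_l(W(*p),R,feed); F=abs((state()['ft_force']-f0)@ax); h.append(F)
        if F>lim: break
    l=S.T@(state()['tool_pos']-[*s['O'],0]); print('k',k,'of',len(pts),'local',l.round(4),np.round(h,1),state()['t']); return p
reach(W(.0515,.034,.17),R); move_l(W(.0515,.034,.085),R,.2)
p=push([(.0515,y,.085) for y in np.arange(.038,.096,.004)],S[:,1])
move_l(W(.0515,p[1]-.02,.085),R,.15); move_l(W(.0515,p[1]-.02,.17),R,.25)
cv2.imwrite('pics/tab.png',capture('scene')[:,:,::-1])
if p[1]>.07:
    reach(W(.137,0,.17),R); move_l(W(.137,0,.095),R,.2)
    P=lambda t:(.05+.082*np.cos(.96+t)+.0265,0,.04+.082*np.sin(.96+t)-.008)
    p=push([P(t) for t in np.arange(-.04,1.32,.05)],S[:,0],lim=12)
    move_l(W(p[0]+.025,0,p[2]),R,.15); move_l(W(p[0]+.025,0,.19),R,.25)
wait(.1); 
cv2.imwrite('pics/scene2.png',capture('scene')[:,:,::-1]); cv2.imwrite('pics/side2.png',capture('side')[:,:,::-1]);print(state()['t'])
a=cv2.imread('pics/scene2.png')[90:330,80:400]; b=cv2.imread('pics/side2.png')[130:370,180:500]
cv2.imwrite('pics/m4.png',np.hstack([cv2.resize(x,(400,300)) for x in (a,b)]))
```

```text
1 [[-0.64, 0.32, 0.12, 1.37, 0.0, 1.86], [-0.55, 0.39, 0.21, 1.39, 0.0, 1.95], [-0.72, 0.5, 0.36, 1.43, 0.0, 1.78], [-0.68, 0.23, 0.04, 1.38, 0.0, 1.82]]
-1 [[-0.64, 0.32, 0.12, 1.37, 0.0, -1.28], [-0.55, 0.39, 0.21, 1.39, 0.0, -1.19], [-0.72, 0.5, 0.36, 1.43, 0.0, -1.36], [-0.68, 0.23, 0.04, 1.38, 0.0, -1.32]]
k 13 of 15 local [0.0514 0.0834 0.085 ] [ 0.1  0.6  0.5  0.3  0.4  0.9  1.3  0.6  0.6  0.5  0.5  0.3  7.5 14.2] 46.8333
k 27 of 28 local [3.180e-02 1.000e-04 1.008e-01] [ 0.9  1.7  0.8  0.5  2.3  2.1  2.1  3.1  3.5  3.5  3.5  2.7  0.9  0.1
  0.7  0.   0.9  0.9  1.9  0.8  0.   0.6  1.3  1.8  0.9  3.6  6.9 10.2] 55.7083
56.7583
```

View pics/m4.png

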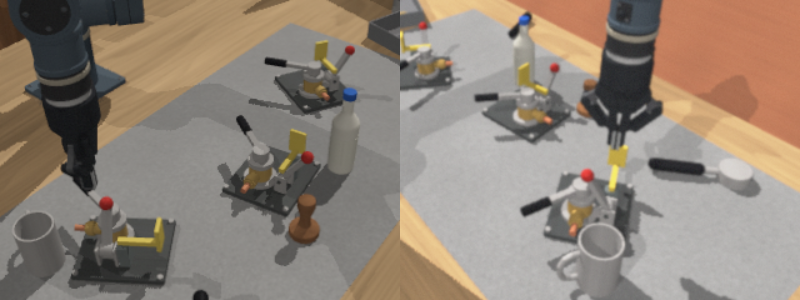

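The tab is out at the stop, the knob has gone over to the valve, and the arm is clear at z 0.19. The other two valves are open and clamped, and the bystanders haven't moved. Handing in.

```bash
python3 -c "
from plant import *
print(close_job())"
```

```text
the job is handed in; nothing more can be done
None
```

The job is handed in at about 57 s of the 72 s: the right valve was the one that binds (it stopped at about 1.03 rad), and its lever is closed, its tab slid aside and its clamp handle tipped over, with the left and middle valves open and clamped and the bottle, tamper and jug not visibly moved; the hand-in returned no verdict.

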